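Close the tiered food box and snap its four clips

TASK

Close up the packed food box: set the lid (the white one with the green loop grip) squarely on the open white top tier, then go round its rim pressing the four orange clips down until every one has snapped shut. Leave the box standing about where it is and do not disturb the other kitchenware.

Things in the scene. Friction and masses are not known exactly. Their poses are not given: they have to be found in the camera images.
- food_box: Food box of three nested plastic tiers (40 mm each): orange, green, white on top (open, buns inside). Loose on the bench, about 2 kg. 115 mm along its x, 150 mm along its y, 120 mm tall. Origin: centre of its underside, z up. In the middle of each side of the white tier a white ledge, the catch for a clip, sticks out 9 mm, 17 mm below the rim.
- box_rim (a point): Centre of the open mouth of the white tier, level with its rim (120 mm above the box's underside); axes as the box's. The walls there are 4 mm thick.
- lid: The lid: white plate 135 mm (its x) by 170 mm (its y), 4 mm thick, right side up, about 0.25 kg with its clips. Origin: centre of the plate's underside, the face that rests on the rim; 8 mm above the bench at the start; z up. Below it a round grey seal 8 mm deep fits inside the rim with 1.2 mm play each way. It fits either way round (180 degrees). A clip snaps only when the lid is seated.
- lid_grip (a point): Middle of the green bar of the loop grip on the lid: bar along the lid's y, 74 mm long, 14 mm wide, 12 mm tall, its middle 28 mm above the lid's origin (24 mm above the plate's top); it stands on two feet 31 mm either side of its middle.
- clip_front (a joint): Orange snap clip on the lid's front (-x) edge: flap 80 mm wide, hanging 34 mm long from its hinge line at x = -69 mm in the lid's frame, 2 mm above its origin. Rad: about 0 (-0.1 to 0.12) = hanging straight down, shut, outer face 2 mm outside the hinge line; 1.57 = straight out; 1.7 to 1.9 = open. Springs back open until its hook has snapped behind the catch; 2 to 4 N at its free end.
- clip_back (a joint): Orange snap clip on the lid's back (+x) edge: flap 80 mm wide, hanging 34 mm long from its hinge line at x = +69 mm in the lid's frame, 2 mm above its origin. Rad: about 0 (-0.1 to 0.12) = hanging straight down, shut, outer face 2 mm outside the hinge line; 1.57 = straight out; 1.7 to 1.9 = open. Behaves as clip_front.
- clip_left (a joint): Orange snap clip on the lid's left (+y) edge: flap 56 mm wide, hanging 34 mm long from its hinge line at y = +86.5 mm in the lid's frame, 2 mm above its origin. Rad: about 0 (-0.1 to 0.12) = hanging straight down, shut, outer face 2 mm outside the hinge line; 1.57 = straight out; 1.7 to 1.9 = open. Behaves as clip_front.
- clip_right (a joint): Orange snap clip on the lid's right (-y) edge: flap 56 mm wide, hanging 34 mm long from its hinge line at y = -86.5 mm in the lid's frame, 2 mm above its origin. Rad: about 0 (-0.1 to 0.12) = hanging straight down, shut, outer face 2 mm outside the hinge line; 1.57 = straight out; 1.7 to 1.9 = open. Behaves as clip_front.
- pan: Stainless frying pan, 220 mm across, 50 mm tall, with a 160 mm handle toward its +y. Origin: centre of its underside. To be left alone.
- paddle: Wooden turning paddle lying flat, 290 mm long along its y, 66 mm wide, 12 mm thick. Origin: underside, near its middle. To be left alone.
- tumbler: Glass tumbler, 72 mm across, 105 mm tall. Origin: centre of its underside. To be left alone.
- dish: Blue ceramic dish, 150 mm across, 35 mm tall. Origin: centre of its underside. To be left alone.
- sauce_jar: Amber jar with a red cap, 68 mm across, 100 mm tall. Origin: centre of its underside. To be left alone.
- rice_bowl: White bowl, 100 mm across, 55 mm tall. Origin: centre of its underside. To be left alone.
Mind the look-alikes: they are no part of the job. Of the things shaped like the lid, the white one is meant.

How it is judged:
By the outcome, as a careful person would: the job done as asked, in the order asked, and still so for the second after the job is handed in, with the robot touching nothing.
It also fails if it takes over 66 s, if anything falls off the work surface, if the arm or the gripper's body presses on something with over 40 N, if the wrist force passes 120 N, or if a joint passes its speed limit or range.

ROBOT

A 6-joint arm with a two-finger parallel gripper is mounted at the origin on the work surface. World frame = base frame: x ahead of the robot, y to its left, z up, the work surface at z = 0. Lengths are in mm, angles in degrees, forces in N, time in s.
With the tool pointing down it reaches from about 350 to 850 mm from the base axis. Payload 8.1 kg.
Tool frame: the origin (TCP) lies midway between the tips of the shut fingers; the grasp point (between the pads) lies 19 mm behind it; z points along the fingers, y is the line along which they close (so a half turn about z gives the same grasp; the last joint's range is limited). The gripper opens to 85 mm and grips with 20 to 120 N. Pads are 22 mm wide; open, the fingers measure 114 mm over their backs; the gripper's body (76 mm by 85 mm) begins 54 mm behind the grasp point. The pads swing forward as they close: fully open they stand 13 mm farther back than shut.
Start: joints at [-77.258, 7.471, 85.268, -0, 87.261, -4.893], TCP at [181.798, -571.8, 231.292] pointing down, gripper open.
Joint ranges: [-169.43, 169.43], [-51.17, 129.36], [1.28, 143.12], [-76.62, 256.62], [0, 156.53], [-152.29, 152.29]. Speed limits (degrees/s): [136.94, 136.94, 159.86, 180, 180, 180].

INTERFACE

Orientations are given as [roll, pitch, yaw] about the fixed x, y, z axes, in that order (R = Rz(yaw) Ry(pitch) Rx(roll)).
In Python, from bench import r gives the robot as it stands.
- The arm moves only by the tool step_arm, never from a script. Its arguments are lists of equal length, an entry for each row: "delta_pos": the shift along the world's x, y, z in units of 200 mm (1.0 is 200 mm), a list of three; "spin": the turn about the world's z in units of 180 degrees (1.0 is 180 degrees). In form: {"delta_pos": [[dx, dy, dz], ...], "spin": [spin, ...]}. A call has 1 to 8 rows; each row shifts and turns the commanded pose from where the row before left it; what a row does not reach is not made up. A row lasts 1/8 s, in which the tool goes at most 62.5 mm and 10.7 degrees, less where a joint would pass 70% of its speed; a pose out of reach is approached as far as the arm can. A call with a number of a shift or a turn outside -1 to 1 is refused whole. A call with a gripper value outside its range is refused whole. "gripper" is the opening, from -1 (shut) to 1 (fully open), set as the call begins (left out, the last holds). The fingers move at their own pace and stop on an object; "squeeze" is the grip in N (left out, the last holds). Time passes only in rows, so rows that do not move let the fingers close. It gives the time, the measured TCP pose, the force, the opening and the grip force at its end, in the units of the state.
- r.sense(): the state, without advancing time (a new reading comes with each control period).
- r.snapshot(name): name is "side" or "top" or "wrist"; returns a dict with "pixels" (480x640x3 uint8, blue, green, red), "fx", "fy", "cx", "cy" (pixels), "camera_from_world" (4x4, takes a point from world to camera coordinates). Camera axes: x right, y up, looking along -z (the intrinsics and any distortion apply to the point x, -y, -z); pixel columns grow to the right and rows downward; lengths in mm; the calibration is good to about 2 mm. A picture is of the moment at which its call begins. There is no depth.
- r.hand_in(): hands the job in; it is judged then, once.
The state is a dict: "time": time; "joint_pos": joint angles; "qd": joint speeds; "joint_efforts": joint torques, N m; "tool_pos": TCP position; "tcp_rot": TCP orientation; "ft_force": force on the tool from outside, world axes, zero at the start; "wrist_torque": the same for the moment, N m; "finger_gap": finger opening in mm; "grip_force": force on a finger pad.
Only numpy, scipy, OpenCV 4.12 (cv2) and the standard library are available. Lean on these libraries where they do the work, as an engineer would, in place of code of your own. Each camera call takes 0.05 s, during which the arm holds its last target. There are 200 camera calls.

## Working session

There is one attempt and no reset: what is moved stays moved. The work goes in short steps, Python scripts to look and compute and a tool call to move; the robot and the scene stay as the last step left them, time stands still between calls to the robot, and variables do not carry over. Pictures are saved under pics/ and viewed, at most 10 in all, crops included, and the job is handed in when it is done.

Besides the shell and the picture viewer there is one more tool, called after ">>>" in YAML: its name, and indented under it one key for each argument. step_arm: Moves the arm, as the interface text tells. Shifts and turns lie within -1 to 1; 1 stands for 200 mm of shift or 180 degrees of turn. Its arguments: {"type":"object","properties":{"delta_pos":{"type":"array","items":{"type":"array","items":{"type":"number","minimum":-1,"maximum":1}}},"spin":{"type":"array","items":{"type":"number","minimum":-1,"maximum":1}},"gripper":{"type":"number"},"squeeze":{"type":"number"}},"required":["delta_pos","spin"]}

```bash
mkdir -p pics; cat > h.py <<'E'
import numpy as np, cv2
from bench import r
def snap(n):
    s=r.snapshot(n); return s, np.array(s["pixels"],dtype=np.uint8)
def ray(s,u,v):
    T=np.array(s["camera_from_world"]); R=T[:3,:3]; c=-R.T@T[:3,3]
    d=R.T@np.array([(u-s["cx"])/s["fx"],-(v-s["cy"])/s["fy"],-1.]); return c,d
def onz(s,u,v,z):
    c,d=ray(s,u,v); return c+d*(z-c[2])/d[2]
def proj(s,p):
    T=np.array(s["camera_from_world"]); q=T[:3,:3]@np.array(p,float)+T[:3,3]
    return s["cx"]+s["fx"]*q[0]/-q[2], s["cy"]-s["fy"]*q[1]/-q[2]
E
python3 - <<'E'
from h import *
st=r.sense(); print(st)
for n in("top","side"):
    s,i=snap(n); cv2.imwrite(f"pics/{n}0.png",i); print(n,{k:v for k,v in s.items() if k!="pixels"})
E
```

```text
{'time': 0.0, 'joint_pos': array([-7.72588461e+01,  7.51450034e+00,  8.53297543e+01, -4.21722340e-04,
        8.72616576e+01, -4.89141682e+00]), 'qd': array([ 0.05425935, -0.10204086, -0.05504869,  0.0288739 , -0.01995382,
       -0.07048818]), 'joint_efforts': array([ 1.95921442e-03, -5.69393277e+01, -5.00553596e+01, -1.55539610e-04,
        1.46685925e-02, -1.22668020e-06]), 'tool_pos': array([ 181.65982307, -571.25905659,  230.24621753]), 'tcp_rot': array([-1.79894438e+02, -8.61121435e-03,  1.76325833e+01]), 'ft_force': array([ 0.70915652, -0.439858  ,  0.48803052]), 'wrist_torque': array([ 0.00740401, -0.04953203, -0.01763001]), 'grip_force': 0.0, 'finger_gap': 85.46702621973746}
top {'fx': 597.6054550081318, 'fy': 597.6054550081318, 'cx': 323.49952906191544, 'cy': 237.70746313855338, 'camera_from_world': array([[-2.53641191e-02, -9.99664056e-01,  5.33264185e-03,
         1.14915677e+01],
       [ 9.81643360e-01, -2.38974906e-02,  1.89222682e-01,
        -5.61978495e+02],
       [-1.89031677e-01,  1.00342191e-02,  9.81919722e-01,
        -1.40440134e+03],
       [ 0.00000000e+00,  0.00000000e+00,  0.00000000e+00,
         1.00000000e+00]])}
side {'fx': 606.2070854243533, 'fy': 606.2070854243533, 'cx': 315.8361080473125, 'cy': 238.5314982312753, 'camera_from_world': array([[ 9.71717122e-01, -2.36144540e-01,  1.26109599e-03,
        -5.39781994e+02],
       [ 1.62385125e-01,  6.72060900e-01,  7.22471603e-01,
        -1.64990764e+02],
       [-1.71455258e-01, -7.01833244e-01,  6.91399445e-01,
        -1.81114894e+03],
       [ 0.00000000e+00,  0.00000000e+00,  0.00000000e+00,
         1.00000000e+00]])}
```

View pics/top0.png

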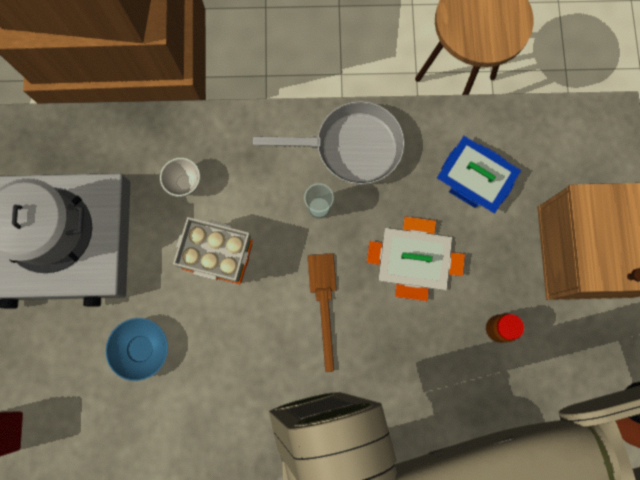

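View pics/side0.png

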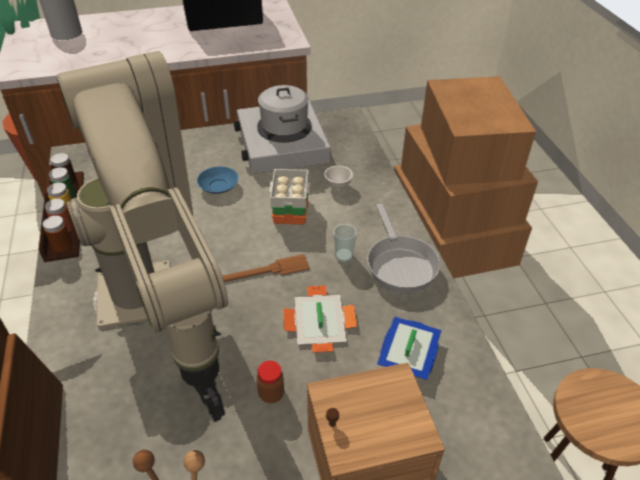

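The top view shows two lid-shaped things. One is white with a green grip and orange clips at (416,258). The other has a blue border, a green grip and blue clips at (480,173). The white one fits the description. The open box with buns is at (212,250). Next I measure both and take a confirming crop.

```bash
cat > m.py <<'E'
from h import *
def rect(mask):
    c=max(cv2.findContours(mask,cv2.RETR_EXTERNAL,cv2.CHAIN_APPROX_NONE)[0],key=cv2.contourArea); return c
def poly(s,c,z):
    P=np.array([onz(s,u,v,z)[:2] for u,v in c.reshape(-1,2)]).astype(np.float32); return cv2.minAreaRect(P)
def win(m,x0,x1,y0,y1):
    o=np.zeros_like(m); o[y0:y1,x0:x1]=m[y0:y1,x0:x1]; return o
E
python3 - <<'E'
from m import *
s,i=snap("top"); hsv=cv2.cvtColor(i,cv2.COLOR_BGR2HSV)
W=cv2.inRange(hsv,(0,0,165),(180,45,255)); O=cv2.inRange(hsv,(5,170,120),(18,255,255)); G=cv2.inRange(hsv,(50,120,40),(85,255,255))
w=win(W|G,360,480,210,310); w=cv2.morphologyEx(w,cv2.MORPH_CLOSE,np.ones((5,5)))
print("lid plate",poly(s,rect(w),12))
g=win(G,380,450,230,280);print("grip bar",poly(s,rect(g),8+34))
b=win(W,165,260,210,290); b=cv2.morphologyEx(b,cv2.MORPH_CLOSE,np.ones((9,9)));
print("box rim",poly(s,rect(b),120))
for n,a in(("up",(400,440,212,236)),("dn",(390,435,284,305)),("L",(365,382,235,270)),("R",(450,470,245,280))):
    c=rect(win(O,*a)); print(n,poly(s,c,15))
a=cv2.resize(i[125:310,360:530],None,fx=3,fy=3,interpolation=cv2.INTER_CUBIC)
bb=cv2.resize(np.hstack([i[210:290,165:260],cv2.cvtColor(b[210:290,165:260],cv2.COLOR_GRAY2BGR)]),(510,215))
k=cv2.resize(bb,(a.shape[1],215)); out=np.vstack([a,k]); out=cv2.resize(out,None,fx=.77,fy=.77); print(out.shape); cv2.imwrite("pics/crop.png",out)
s2,j=snap("side"); h2=cv2.cvtColor(j,cv2.COLOR_BGR2HSV)
G2=cv2.inRange(h2,(50,120,40),(85,255,255))
c=rect(win(G2,305,335,295,335));print("grip side",poly(s2,c,36))
W2=cv2.inRange(h2,(0,0,150),(180,50,255)); 
for n,z in (("lid",12),):
    c=rect(cv2.morphologyEx(win(W2|G2,280,360,285,355),cv2.MORPH_CLOSE,np.ones((5,5))));print("lid side",poly(s2,c,z))
E
```

```text
lid plate ((512.3597412109375, -230.49757385253906), (170.81893920898438, 135.48333740234375), 81.31809997558594)
grip bar ((511.24871826171875, -229.04043579101562), (71.66622924804688, 13.357123374938965), 80.3331069946289)
box rim ((528.3432006835938, 234.3981475830078), (99.17835998535156, 32.5800666809082), 68.01594543457031)
up ((597.5104370117188, -244.49156188964844), (80.03048706054688, 34.381378173828125), 79.9786605834961)
dn ((427.736572265625, -216.0946502685547), (79.61046600341797, 31.18195915222168), 80.42706298828125)
L ((529.359130859375, -127.74439239501953), (31.418188095092773, 55.69954299926758), 80.72767639160156)
R ((495.5857849121094, -333.298828125), (33.189308166503906, 55.98899459838867), 82.71376037597656)
(593, 393, 3)
grip side ((510.34375, -227.2201690673828), (69.35965728759766, 7.162460803985596), 81.14131927490234)
lid side ((506.3816223144531, -211.42027282714844), (206.7064208984375, 152.1734161376953), 79.5594253540039)
```

View pics/crop.png

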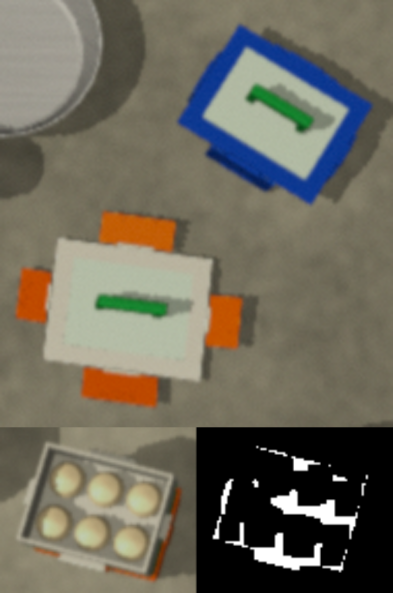

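The crop confirms it: the lower one is the white lid with orange clips, its bar centred near (131,305), and the blue-edged one is the decoy. Measured plate size is 171x135 mm, bar 72x13 mm, centre about (512.4, -230.4), yaw about -9.4°. I move above it.

>>> step_arm:
  delta_pos:
    - [0.206,0.2135,0]
    - [0.206,0.2135,0]
    - [0.206,0.2135,0]
    - [0.206,0.2135,0]
    - [0.206,0.2135,0]
    - [0.206,0.2135,0]
    - [0.206,0.2135,0]
    - [0.206,0.2135,0]
  spin: [0.0437,0.0437,0.0437,0.0437,0.0437,0.0437,0.0437,0.0437]
  gripper: 1

```text
time: 1.2
tool_pos: [512.5, -228.6, 231.3]
tcp_rot: [180.0, 0.0, 80.8]
ft_force: [0.5, 0.1, 0.7]
finger_gap: 85.3
grip_force: 0.0
```

```bash
python3 - <<'E'
from m import *
st=r.sense(); print(st["tool_pos"],st["tcp_rot"],st["joint_pos"])
s,i=snap("wrist"); cv2.imwrite("pics/w1.png",i); T=s["camera_from_world"]; print("cam",-T[:3,:3].T@T[:3,3])
hsv=cv2.cvtColor(i,cv2.COLOR_BGR2HSV); G=cv2.inRange(hsv,(50,120,40),(85,255,255))
c=rect(G); print(cv2.boundingRect(c), poly(s,c,42))
s,i=snap("top"); t=i[195:300,155:275]; cv2.imwrite("pics/box.png",cv2.resize(t,None,fx=5,fy=5,interpolation=cv2.INTER_CUBIC))
E
```

```text
[ 512.46617575 -228.55713027  231.28678176] [1.79992419e+02 1.02016675e-02 8.08248105e+01] [-2.92673187e+01  1.45730105e+00  9.15964666e+01 -6.98633848e-03
  8.69356077e+01 -2.00917571e+01]
cam [ 523.52569235 -161.74716492  373.31265152]
(587, 337, 50, 56) ((737.1474609375, -401.99468994140625), (56.08464050292969, 17.04593276977539), 55.727474212646484)
```

View pics/box.png

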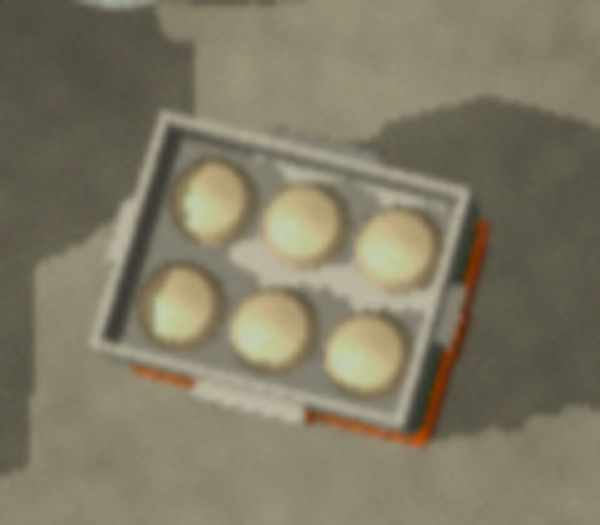

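View pics/w1.png

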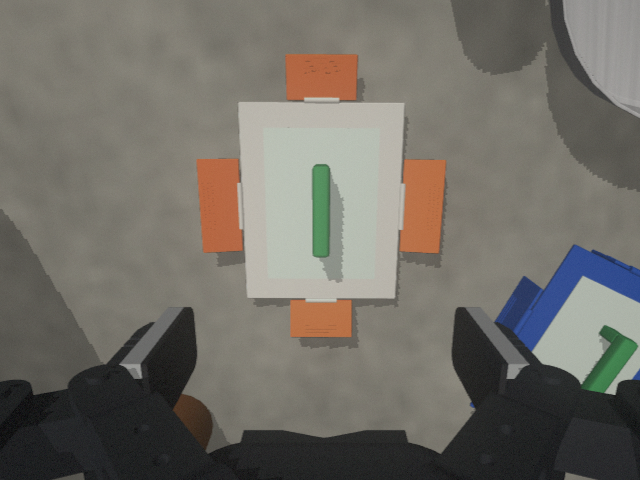

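The box crop shows the rim's outer corners at about (163,112), (470,188), (407,427) and (95,346) in crop pixels. The wrist view shows the lid's bar at x≈320, y 165–257, with the decoy at the right edge.

```bash
python3 - <<'E'
from m import *
s,i=snap("wrist"); hsv=cv2.cvtColor(i,cv2.COLOR_BGR2HSV); G=cv2.inRange(hsv,(50,120,40),(85,255,255))
c=rect(win(G,290,350,140,280)); print("bar",poly(s,c,42))
W=cv2.inRange(hsv,(0,0,165),(180,45,255))
w=cv2.morphologyEx(win(W|G,235,410,98,302),cv2.MORPH_CLOSE,np.ones((15,15)));print("plate",poly(s,rect(w),12))
s,i=snap("top"); np.set_printoptions(precision=2,suppress=True)
g=cv2.cvtColor(i,cv2.COLOR_BGR2GRAY)
c0=np.array([(163,112),(470,188),(407,427),(95,346)])/5+[155-.4,195-.4]
L=[]
for k in range(4):   # sub-pixel line fit of each outer rim edge: strongest gradient along normals
    a,b=c0[k],c0[(k+1)%4]; d=(b-a)/np.linalg.norm(b-a); n=np.array([d[1],-d[0]]) # outward
    pts=[]
    for t in list(np.linspace(.08,.30,12))+list(np.linspace(.70,.92,12)):
        o=np.arange(-2.5,2.6,.25); q=a+(b-a)*t+o[:,None]*n
        v=cv2.remap(g,q[:,0].astype(np.float32)[None],q[:,1].astype(np.float32)[None],cv2.INTER_LINEAR)[0].astype(float)
        gr=-np.gradient(cv2.GaussianBlur(v[None],(5,1),1)[0]); gr=np.clip(gr,0,None); j=int(np.argmax(gr)); sl=slice(max(0,j-3),j+4)
        pts.append(a+(b-a)*t+n*(np.sum(gr[sl]*o[sl])/gr[sl].sum()))
    pts=np.array(pts,np.float32); L.append(cv2.fitLine(pts,cv2.DIST_HUBER,0,.01,.01).ravel())
C=[]
for k in range(4):
    p,q=L[k-1],L[k]; t=np.linalg.solve(np.array([p[:2],-q[:2]]).T,q[2:]-p[2:]); C.append(p[2:]+t[0]*p[:2])
C=np.array(C); print(C-c0)
P=np.array([onz(s,u,v,120)[:2] for u,v in C]); print(P,"centre",P.mean(0))
for k in range(4):
    e=P[(k+1)%4]-P[k]; print(np.linalg.norm(e),np.degrees(np.arctan2(e[1],e[0])))
E
```

```text
Traceback (most recent call last):
  File "m.py", line 3, in rect
    c=max(cv2.findContours(mask,cv2.RETR_EXTERNAL,cv2.CHAIN_APPROX_NONE)[0],key=cv2.contourArea); return c
ValueError: max() iterable argument is empty
```

```bash
cat > rim.py <<'E'
from m import *
np.set_printoptions(precision=2,suppress=True)
def quad(s,i,c0,z,r=2.5,sign=1):
    g=cv2.cvtColor(i,cv2.COLOR_BGR2GRAY); c0=np.array(c0,float); L=[]
    for k in range(4):
        a,b=c0[k],c0[(k+1)%4]; d=(b-a)/np.linalg.norm(b-a); n=np.array([d[1],-d[0]]); pts=[]
        for t in list(np.linspace(.08,.30,12))+list(np.linspace(.70,.92,12)):
            o=np.arange(-r,r+.1,.25); q=(a+(b-a)*t+o[:,None]*n).astype(np.float32)
            v=cv2.remap(g,q[None,:,0],q[None,:,1],cv2.INTER_LINEAR)[0].astype(float)
            gr=np.clip(-sign*np.gradient(cv2.GaussianBlur(v[None],(5,1),1)[0]),0,None)+1e-6
            j=int(np.argmax(gr)); sl=slice(max(0,j-3),j+4)
            pts.append(a+(b-a)*t+n*(np.sum(gr[sl]*o[sl])/gr[sl].sum()))
        L.append(cv2.fitLine(np.array(pts,np.float32),cv2.DIST_HUBER,0,.01,.01).ravel())
    C=[]
    for k in range(4):
        p,q=L[k-1],L[k]; t=np.linalg.solve(np.array([p[:2],-q[:2]]).T,q[2:]-p[2:]); C.append(p[2:]+t[0]*p[:2])
    C=np.array(C); P=np.array([onz(s,u,v,z)[:2] for u,v in C]); e=np.roll(P,-1,0)-P
    print("shift px",(C-c0).ravel(),"centre",P.mean(0),"len",np.linalg.norm(e,axis=1),"dir",np.degrees(np.arctan2(e[:,1],e[:,0])))
    return P
E
python3 - <<'E'
from rim import *
s,i=snap("wrist"); hsv=cv2.cvtColor(i,cv2.COLOR_BGR2HSV); print(hsv[210,320],hsv[240,320])
G=cv2.inRange(hsv,(50,80,40),(90,255,255))
print("bar",poly(s,rect(win(G,290,350,140,280)),42))
quad(s,i,[(238,102),(404,103),(396,299),(247,297)],12,5)
s,i=snap("top")
quad(s,i,np.array([(163,112),(470,188),(407,427),(95,346)])/5+[154.6,194.6],120)
E
```

```text
[ 66 105 146] [ 65 104 142]
bar ((509.9767761230469, -226.77711486816406), (72.6490249633789, 12.08765697479248), 80.87107849121094)
shift px [-0.6   1.4   0.28  0.59 -1.59  0.64 -0.73  1.43] centre [ 509.64 -227.98] len [133.67 169.05 134.01 168.12] dir [ -9.21 -99.33 170.4   80.55]
shift px [-0.58 -0.84  0.36 -0.05 -0.8   0.36 -1.78  0.11] centre [531.54 260.21] len [151.53 116.47 151.81 116.57] dir [-105.98  164.19   74.06  -15.95]
```

Lid centre: (511, -229) averaged from the two cameras, yaw -9.3°. The rim is 151.6x116.5 at (531.5, 260.2), yaw -15.9°, which fits the stated size. I descend onto the bar.

>>> step_arm:
  delta_pos:
    - [0,0.004,-0.25]
    - [0,0,-0.25]
    - [0,0,-0.25]
    - [0,0,-0.25]
    - [0,0,-0.066]
    - [0,0,0]
  spin: [0,0,0,0,0,0]
  gripper: 1

```text
time: 2.2
tool_pos: [510.7, -230.1, 18.2]
tcp_rot: [-179.9, -0.0, 80.5]
ft_force: [0.1, -0.0, 0.4]
finger_gap: 85.4
grip_force: 0.0
```

>>> step_arm:
  delta_pos:
    - [0,0,0]
    - [0,0,0]
    - [0,0,0]
    - [0,0,0]
    - [0,0,0]
    - [0,0,0]
  spin: [0,0,0,0,0,0]
  gripper: -1
  squeeze: 60

```text
time: 2.95
tool_pos: [511.9, -229.6, 18.9]
tcp_rot: [180.0, 0.0, 80.6]
ft_force: [-1.6, 0.9, 5.8]
finger_gap: 12.6
grip_force: 59.4
```

>>> step_arm:
  delta_pos:
    - [0,0,0.05]
    - [0,0,0.25]
    - [0,0,0.28]
    - [0,0,0.28]
    - [0,0,0]
  spin: [0,0,0,0,0]

```text
time: 3.58
tool_pos: [514.4, -231.0, 196.8]
tcp_rot: [179.4, 0.2, 80.6]
ft_force: [0.6, -0.0, -2.8]
finger_gap: 13.0
grip_force: 59.1
```

>>> step_arm:
  delta_pos:
    - [0.0125,0.306,0]
    - [0.0125,0.306,0]
    - [0.0125,0.306,0]
    - [0.0125,0.306,0]
    - [0.0125,0.306,0]
    - [0.0125,0.306,0]
    - [0.0125,0.306,0]
    - [0.0125,0.306,0]
  spin: [-0.0046,-0.0046,-0.0046,-0.0046,-0.0046,-0.0046,-0.0046,-0.0046]

```text
time: 4.58
tool_pos: [530.2, 261.9, 188.5]
tcp_rot: [-179.9, 0.1, 73.9]
ft_force: [1.7, -1.0, -1.9]
finger_gap: 12.6
grip_force: 59.1
```

>>> step_arm:
  delta_pos:
    - [0,0,0]
    - [0,0,0]
  spin: [0,0]

```text
time: 4.82
tool_pos: [530.4, 260.0, 188.4]
tcp_rot: [-179.9, 0.1, 74.0]
ft_force: [-0.5, -0.2, -2.2]
finger_gap: 12.7
grip_force: 59.2
```

```bash
python3 - <<'E'
from rim import *
st=r.sense(); print(st["tool_pos"],st["tcp_rot"],st["ft_force"],st["finger_gap"])
s,i=snap("top"); cv2.imwrite("pics/h1.png",i)
s2,j=snap("side"); cv2.imwrite("pics/h1s.png",j)
w,k=snap("wrist")
out=np.vstack([np.hstack([cv2.resize(i[180:310,140:300],(400,325)),cv2.resize(j[130:240,230:350],(400,325))]),np.hstack([cv2.resize(k,(366,275)),np.zeros((275,434,3),np.uint8)])])
cv2.imwrite("pics/hov.png",out)
E
```

```text
[530.39 260.01 188.43] [-179.88    0.12   74.01] [-0.48 -0.23 -2.24] 12.685931807691734
```

View pics/hov.png

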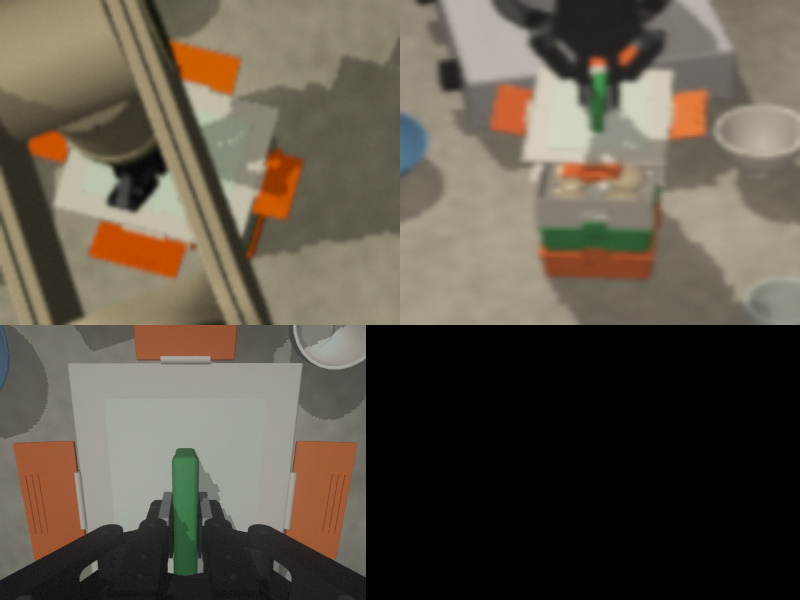

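The hover view shows the lid level over the box. Three plate corners are visible in the top view, near (162,262), (238,276) and (251,222), and all four are in the side view. I compare lid and rim within each camera, so the calibration error cancels.

```bash
cat > cmp.py <<'E'
from rim import *
# edges given as (offset normal to edge); fit per-edge normal offset and slope in WORLD plane z
def edges(s,i,c,yaw,hx,hy,z,use,rad=6.):
    g=cv2.cvtColor(i,cv2.COLOR_BGR2GRAY).astype(np.float32); a=np.radians(yaw)
    X=np.array([np.cos(a),np.sin(a)]);Y=np.array([-X[1],X[0]]); out={}
    for n,(N,T,h,l) in {"+x":(X,Y,hx,hy),"-x":(-X,Y,hx,hy),"+y":(Y,X,hy,hx),"-y":(-Y,X,hy,hx)}.items():
        if n not in use: continue
        o=np.arange(-rad,rad+.1,.4); R=[]
        for t in use[n]:
            P=[proj(s,[*(np.array(c)+N*(h+d)+T*l*t),z]) for d in o]; q=np.array(P,np.float32)
            v=cv2.remap(g,q[None,:,0],q[None,:,1],cv2.INTER_CUBIC)[0]
            gr=np.clip(-np.gradient(cv2.GaussianBlur(v[None],(5,1),1)[0]),0,None); j=int(np.argmax(gr))
            if gr[j]<1.: continue
            sl=slice(max(0,j-4),j+5); R.append((t*l,np.sum(gr[sl]*o[sl])/gr[sl].sum()))
        R=np.array(R)
        if len(R)>2:
            k=np.polyfit(R[:,0],R[:,1],1); out[n]=(round(float(np.median(R[:,1])),2),round(float(np.degrees(k[0])),2),round(float(R[:,1].std()),2),len(R))
    return out
E
python3 - <<'E'
from cmp import *
ends=list(np.linspace(-.9,-.65,8))+list(np.linspace(.65,.9,8)); al={k:ends for k in("+x","-x","+y","-y")}
lo=list(np.linspace(-.92,-.68,10)); hi=list(np.linspace(.68,.92,10))
t0=cv2.imread("pics/top0.png"); s0=cv2.imread("pics/side0.png"); t1=cv2.imread("pics/h1.png"); s1=cv2.imread("pics/h1s.png")
s,_=snap("top"); q,_=snap("side")
print("rim top",edges(s,t0,(531.5,260.2),-15.95,57.5,75,120,al))
print("rim side",edges(q,s0,(531.5,260.2),-15.95,57.5,75,120,al))
st=r.sense(); p=st["tool_pos"]; y=st["tcp_rot"][2]-90; z=p[2]-10+4; print(p,y,z)
print("lid top",edges(s,t1,p[:2],y,67.5,85,z,{"-x":hi+lo,"-y":ends,"+x":lo,"+y":lo}))
print("lid side",edges(q,s1,p[:2],y,67.5,85,z,al))
E
```

```text
rim top {'+x': (0.52, 0.05, 0.27, 16), '-x': (0.64, 0.01, 0.36, 16), '+y': (0.6, -0.03, 0.28, 16), '-y': (0.7, -0.06, 0.26, 16)}
rim side {'+x': (-2.08, 0.29, 0.37, 16), '-x': (4.8, -0.15, 0.21, 16), '+y': (3.61, -0.36, 0.44, 16), '-y': (-0.95, -0.98, 1.67, 16)}
[531.59 258.97 190.02] -16.160732598490142 184.01576871119983
lid top {'+x': (1.02, -2.44, 0.67, 10), '-x': (-1.65, -0.94, 2.53, 16), '+y': (-0.25, 6.19, 0.88, 10), '-y': (-0.26, 0.53, 1.37, 13)}
lid side {'+x': (-1.9, -0.36, 0.8, 16), '-x': (0.44, -0.23, 0.68, 16), '+y': (-1.65, 0.19, 2.27, 13), '-y': (2.62, 1.58, 1.62, 16)}
```

```bash
python3 - <<'E'
from cmp import *
def raw(s,i,c,yaw,h,N,T,ts,z,rad=5):
    g=cv2.cvtColor(i,cv2.COLOR_BGR2GRAY).astype(np.float32); o=np.arange(-rad,rad+.1,.4); R=[]
    for t in ts:
        q=np.array([proj(s,[*(np.array(c)+N*(h+d)+T*t),z]) for d in o],np.float32)
        v=cv2.remap(g,q[None,:,0],q[None,:,1],cv2.INTER_LINEAR)[0]; gr=-np.gradient(cv2.GaussianBlur(v[None],(5,1),1)[0]); gr=np.clip(gr,0,None); j=int(np.argmax(gr)); sl=slice(max(0,j-4),j+5)
        R.append((int(t),round(float(np.sum(gr[sl]*o[sl])/(gr[sl].sum()+1e-6)),1),int(v[0]),int(v[-1])))
    print(*R)
t1=cv2.imread("pics/h1.png"); s1=cv2.imread("pics/h1s.png"); s0=cv2.imread("pics/side0.png")
s,_=snap("top"); q,_=snap("side")
a=np.radians(-16.06); X=np.array([np.cos(a),np.sin(a)]);Y=np.array([-X[1],X[0]]); c=(531.4,260.2); z=184.1
for cam,im in((s,t1),(q,s1)):
  for nm,N,T,h,l in(("+x",X,Y,67.5,80),("-x",-X,Y,67.5,80),("+y",Y,X,85,62),("-y",-Y,X,85,62)):
    print(nm); raw(cam,im,c,0,h,N,T,np.linspace(-l,l,18),z)
print("rim side")
for nm,N,T,h,l in(("+x",X,Y,57.5,70),("-x",-X,Y,57.5,70),("+y",Y,X,75,52),("-y",-Y,X,75,52)):
    print(nm); raw(q,s0,(531.5,260.2),0,h,N,T,np.linspace(-l,l,18),120)
E
```

```text
+x
(-80, 1.5, 131, 95) (-70, 1.3, 131, 99) (-61, 1.2, 132, 102) (-51, 0.6, 131, 123) (-42, 0.8, 155, 134) (-32, 1.4, 186, 121) (-23, 1.0, 186, 124) (-14, 3.8, 187, 153) (-4, 3.8, 175, 151) (4, 0.0, 42, 108) (14, -3.5, 94, 45) (23, 3.7, 143, 121) (32, -3.5, 114, 132) (42, 3.8, 147, 134) (51, 0.0, 96, 143) (61, 0.2, 105, 117) (70, 1.9, 115, 123) (80, 0.0, 122, 131)
-x
(-80, 0.0, 73, 145) (-70, 2.7, 145, 86) (-61, 0.0, 91, 146) (-51, 2.8, 147, 144) (-42, -2.2, 178, 128) (-32, -1.0, 184, 100) (-23, -1.4, 183, 102) (-14, 1.9, 183, 106) (-4, 1.9, 183, 106) (4, 1.9, 177, 106) (14, 2.2, 178, 107) (23, -2.2, 182, 102) (32, -2.2, 183, 102) (42, -2.2, 184, 138) (51, -2.2, 183, 137) (61, -1.8, 183, 136) (70, -2.1, 186, 138) (80, -1.7, 178, 95)
+y
(-62, -2.5, 179, 67) (-54, -1.0, 183, 96) (-47, 1.3, 184, 99) (-40, 3.6, 185, 113) (-32, -1.4, 185, 111) (-25, -2.2, 182, 104) (-18, -1.5, 182, 110) (-10, 2.3, 145, 111) (-3, -5.0, 73, 96) (3, 0.0, 71, 91) (10, 3.5, 101, 71) (18, -3.8, 72, 67) (25, 0.0, 66, 80) (32, 0.0, 82, 95) (40, 0.0, 94, 104) (47, 0.0, 105, 114) (54, 1.2, 113, 121) (62, 0.0, 122, 1
[... 2650 characters left out ...]
9, 1.8, 136, 123) (-33, 2.3, 135, 125) (-27, 2.4, 133, 123) (-21, 2.5, 130, 124) (-15, 3.0, 130, 119) (-9, 3.4, 136, 118) (-3, 3.1, 136, 116) (3, 3.5, 135, 118) (9, 3.6, 134, 122) (15, 3.6, 132, 121) (21, 3.6, 131, 116) (27, 3.7, 138, 119) (33, 3.5, 137, 119) (39, 3.7, 136, 120) (45, 3.2, 144, 122) (52, 0.6, 155, 117)
-y
(-52, 0.6, 139, 129) (-45, -0.4, 158, 129) (-39, 1.6, 186, 128) (-33, -0.2, 194, 130) (-27, -1.3, 189, 131) (-21, 0.9, 180, 129) (-15, -0.2, 175, 128) (-9, -1.8, 160, 127) (-3, 0.1, 163, 127) (3, -1.0, 183, 128) (9, -2.8, 193, 126) (15, -0.7, 199, 126) (21, -1.8, 193, 123) (27, -2.9, 187, 126) (33, -1.5, 182, 127) (39, -2.6, 166, 126) (45, 2.5, 165, 126) (52, -2.3, 156, 113)
```

In the top view the lid sits about +1.7 mm (lid x) and -1.0 mm (lid y) off the rim. I correct that and lower to just above contact.

>>> step_arm:
  delta_pos:
    - [-0.0065,0.008,-0.12]
    - [0,0,-0.12]
    - [0,0,0]
  spin: [0.0003,0,0]

```text
time: 5.55
tool_pos: [528.5, 260.7, 139.8]
tcp_rot: [-179.8, 0.2, 74.0]
ft_force: [-0.4, 0.6, -2.6]
finger_gap: 12.9
grip_force: 59.1
```

>>> step_arm:
  delta_pos:
    - [0,0,-0.01]
    - [0,0,-0.01]
    - [0,0,-0.01]
    - [0,0,0]
  spin: [0,0,0,0]

```text
time: 6.05
tool_pos: [530.5, 262.1, 137.0]
tcp_rot: [179.9, -0.0, 74.0]
ft_force: [-0.9, 0.4, 0.5]
finger_gap: 12.8
grip_force: 59.7
```

>>> step_arm:
  delta_pos:
    - [0,0,-0.01]
    - [0,0,0]
  spin: [0,0]

```text
time: 6.3
tool_pos: [530.3, 262.1, 136.3]
tcp_rot: [179.9, -0.0, 74.0]
ft_force: [-8.5, -2.4, 13.1]
finger_gap: 12.6
grip_force: 61.1
```

>>> step_arm:
  delta_pos:
    - [0,0,-0.01]
    - [0,0,0]
  spin: [0,0]

```text
time: 6.55
tool_pos: [530.6, 262.0, 135.8]
tcp_rot: [179.9, -0.0, 74.0]
ft_force: [-13.8, -6.2, 21.5]
finger_gap: 12.5
grip_force: 62.2
```

The lateral reaction points toward -x and -y, so the lid needs to shift that way. I follow the force.

>>> step_arm:
  delta_pos:
    - [-0.003,-0.002,0]
    - [-0.003,-0.0015,0]
    - [0,0,0]
  spin: [0,0,0]

```text
time: 6.92
tool_pos: [530.0, 262.0, 135.6]
tcp_rot: [179.8, -0.2, 74.0]
ft_force: [-9.3, -1.5, 17.0]
finger_gap: 13.2
grip_force: 61.6
```

>>> step_arm:
  delta_pos:
    - [-0.003,-0.002,0]
    - [0,0,0]
  spin: [0,0]

```text
time: 7.18
tool_pos: [529.1, 261.4, 133.9]
tcp_rot: [179.9, -0.1, 74.0]
ft_force: [-0.3, 0.2, -3.1]
finger_gap: 13.3
grip_force: 59.2
```

It dropped in and the forces went to zero. I keep lowering.

>>> step_arm:
  delta_pos:
    - [0,0,-0.01]
    - [0,0,-0.01]
    - [0,0,0]
  spin: [0,0,0]

```text
time: 7.55
tool_pos: [528.6, 260.8, 130.8]
tcp_rot: [179.9, -0.0, 74.0]
ft_force: [-11.8, -4.1, 21.1]
finger_gap: 12.7
grip_force: 62.3
```

>>> step_arm:
  delta_pos:
    - [0,0,-0.01]
    - [0,0,0]
  spin: [0,0]

```text
time: 7.8
tool_pos: [528.7, 260.8, 130.7]
tcp_rot: [179.9, -0.0, 74.0]
ft_force: [-19.0, -7.5, 34.0]
finger_gap: 12.9
grip_force: 64.1
```

>>> step_arm:
  delta_pos:
    - [0,0,0.01]
    - [-0.003,-0.001,0.005]
    - [0,0,0]
  spin: [0,0,0]

```text
time: 8.18
tool_pos: [528.7, 260.9, 130.9]
tcp_rot: [179.9, -0.1, 74.0]
ft_force: [-3.1, -0.8, 11.2]
finger_gap: 12.6
grip_force: 61.0
```

>>> step_arm:
  delta_pos:
    - [0,0,0]
    - [0,0,0]
    - [0,0,0]
    - [0,0,0]
  spin: [0,0,0,0]
  gripper: 1

```text
time: 8.68
tool_pos: [527.6, 260.4, 128.8]
tcp_rot: [-180.0, 0.0, 74.0]
ft_force: [-0.5, 0.2, 1.5]
finger_gap: 83.5
grip_force: 0.0
```

>>> step_arm:
  delta_pos:
    - [0,0,0.15]
    - [0,0,0.25]
    - [0,0,0.1]
    - [0,0,0]
  spin: [0,0,0,0]
  gripper: 1

```text
time: 9.18
tool_pos: [528.8, 260.9, 230.9]
tcp_rot: [179.8, -0.1, 74.0]
ft_force: [-0.4, -0.3, -1.2]
finger_gap: 85.3
grip_force: 0.0
```

```bash
python3 - <<'E'
from cmp import *
s,i=snap("top"); q,j=snap("side"); w,k=snap("wrist"); cv2.imwrite("pics/s1.png",j); cv2.imwrite("pics/wr1.png",k)
out=np.hstack([cv2.resize(k,(400,300)),cv2.resize(j[150:240,230:350],(400,300),interpolation=cv2.INTER_CUBIC)]); cv2.imwrite("pics/seat.png",out)
T=w["camera_from_world"]; print(r.sense()["tool_pos"],-T[:3,:3].T@T[:3,3])
E
```

```text
[526.72 260.14 226.71] [546.18 325.44 369.35]
```

View pics/seat.png

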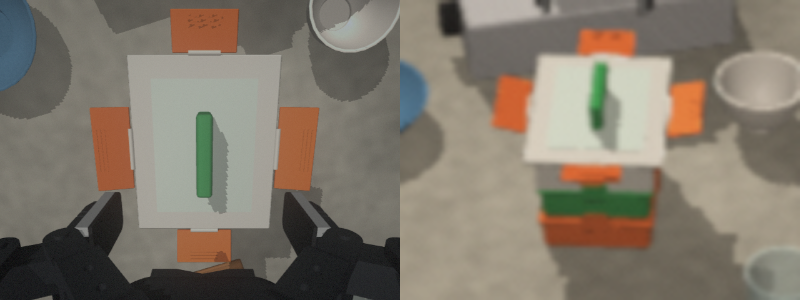

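The lid is level and square on the box with all four clips out. Centre is about (528.2, 260.4), yaw -16°. Left clip first: shut the fingers, go out along the box's +y, press down, then sweep in.

>>> step_arm:
  delta_pos:
    - [0.0825,0.282,0]
    - [0.0825,0.282,0]
    - [0,0,0]
    - [0,0,0]
    - [0,0,0]
    - [0,0,-0.225]
    - [0,0,-0.225]
    - [0,0,0]
  spin: [0,0,0,0,0,0,0,0]
  gripper: -1

```text
time: 10.32
tool_pos: [557.9, 370.6, 134.7]
tcp_rot: [-179.7, 0.3, 73.9]
ft_force: [0.4, 0.6, -1.0]
finger_gap: -0.1
grip_force: 0.0
```

>>> step_arm:
  delta_pos:
    - [0,0,-0.06]
    - [0,0,-0.06]
    - [0,0,-0.06]
    - [0,0,-0.055]
    - [0,0,0]
  spin: [0,0,0,0,0]

```text
time: 10.95
tool_pos: [559.8, 372.9, 90.4]
tcp_rot: [-179.9, 0.1, 74.0]
ft_force: [0.5, 1.5, -0.1]
finger_gap: 0.0
grip_force: 0.3
```

>>> step_arm:
  delta_pos:
    - [-0.0083,-0.0288,0]
    - [-0.0083,-0.0288,0]
    - [-0.0055,-0.0192,0]
    - [0,0,0]
  spin: [0,0,0,0]

```text
time: 11.45
tool_pos: [556.4, 357.5, 92.5]
tcp_rot: [180.0, -0.0, 74.0]
ft_force: [0.2, 0.1, 0.0]
finger_gap: 0.2
grip_force: 0.2
```

>>> step_arm:
  delta_pos:
    - [-0.0028,-0.0096,0]
    - [0,0,0]
  spin: [0,0]

```text
time: 11.7
tool_pos: [555.9, 356.5, 92.5]
tcp_rot: [180.0, -0.1, 74.0]
ft_force: [1.5, 2.6, 1.3]
finger_gap: -0.1
grip_force: 1.5
```

>>> step_arm:
  delta_pos:
    - [-0.0028,-0.0096,0]
    - [0,0,0]
  spin: [0,0]

```text
time: 11.95
tool_pos: [555.6, 356.2, 92.9]
tcp_rot: [179.9, -0.2, 74.0]
ft_force: [2.7, 10.9, -1.2]
finger_gap: 0.1
grip_force: 5.4
```

The force fell to zero mid-sweep (the snap) and then rose stiffly at r = 99.6 mm, which is where the shut face should be. Now the right clip.

>>> step_arm:
  delta_pos:
    - [0.011,0.0385,0]
    - [0,0,0.26]
    - [0,0,0.26]
    - [-0.077,-0.268,0]
    - [-0.077,-0.268,0]
    - [-0.077,-0.268,0]
    - [-0.077,-0.268,0]
    - [0,0,0]
  spin: [0,0,0,0,0,0,0,0]

```text
time: 12.95
tool_pos: [494.8, 144.1, 195.8]
tcp_rot: [-180.0, 0.1, 73.8]
ft_force: [0.7, -0.2, 0.1]
finger_gap: 0.2
grip_force: 0.0
```

>>> step_arm:
  delta_pos:
    - [0,0,-0.28]
    - [0,0,-0.06]
    - [0,0,-0.06]
    - [0,0,-0.06]
    - [0,0,-0.06]
    - [0,0,0]
  spin: [0,0,0,0,0,0]

```text
time: 13.7
tool_pos: [495.1, 147.3, 91.2]
tcp_rot: [-179.9, 0.1, 74.0]
ft_force: [-0.2, -0.7, -0.1]
finger_gap: -0.0
grip_force: 0.4
```

>>> step_arm:
  delta_pos:
    - [0.0083,0.0288,0]
    - [0.0083,0.0288,0]
    - [0.0055,0.0192,0]
    - [0,0,0]
  spin: [0,0,0,0]

```text
time: 14.2
tool_pos: [500.4, 163.3, 92.3]
tcp_rot: [180.0, -0.0, 74.0]
ft_force: [0.1, -0.4, -1.2]
finger_gap: -0.2
grip_force: 0.0
```

>>> step_arm:
  delta_pos:
    - [0.0028,0.0096,0]
    - [0,0,0]
  spin: [0,0]

```text
time: 14.45
tool_pos: [500.8, 164.5, 92.3]
tcp_rot: [180.0, 0.0, 74.0]
ft_force: [-1.1, -2.5, 1.3]
finger_gap: 0.1
grip_force: 1.4
```

>>> step_arm:
  delta_pos:
    - [0.0028,0.0096,0]
    - [0,0,0]
  spin: [0,0]

```text
time: 14.7
tool_pos: [501.3, 165.9, 92.2]
tcp_rot: [180.0, 0.1, 74.0]
ft_force: [-2.1, -7.2, 3.0]
finger_gap: 0.1
grip_force: 3.6
```

>>> step_arm:
  delta_pos:
    - [-0.011,-0.0385,0]
    - [0,0,0.26]
    - [0,0,0.26]
    - [-0.112,0.215,0]
    - [-0.112,0.215,0]
    - [-0.112,0.215,0]
    - [0,0,0]
  spin: [0,0.05,0.05,0.05,0.05,0.05,0.05]

```text
time: 15.58
tool_pos: [430.1, 290.7, 196.1]
tcp_rot: [180.0, -0.1, 128.5]
ft_force: [0.2, -0.2, 1.1]
finger_gap: 0.0
grip_force: 0.0
```

>>> step_arm:
  delta_pos:
    - [0,0,0]
    - [0,0,0]
    - [0,0,0]
    - [0,0,0]
    - [0,0,0]
  spin: [0.05,0.05,0.05,0.05,0]

```text
time: 16.2
tool_pos: [431.8, 288.0, 196.0]
tcp_rot: [180.0, -0.0, 163.9]
ft_force: [-1.3, 0.4, -0.1]
finger_gap: -0.1
grip_force: 0.0
```

```bash
python3 - <<'E'
from cmp import *
st=r.sense(); print(st["tool_pos"],st["tcp_rot"],st["joint_pos"])
q,j=snap("side"); s,i=snap("top"); cv2.imwrite("pics/c2.png",np.hstack([cv2.resize(j[150:240,230:350],(400,300),interpolation=cv2.INTER_CUBIC),cv2.resize(i[190:310,140:300],(400,300))]))
E
```

```text
[431.78 287.99 196.01] [179.97  -0.02 163.94] [ 28.02  -4.06 100.73   0.03  83.32 -45.93]
```

View pics/c2.png

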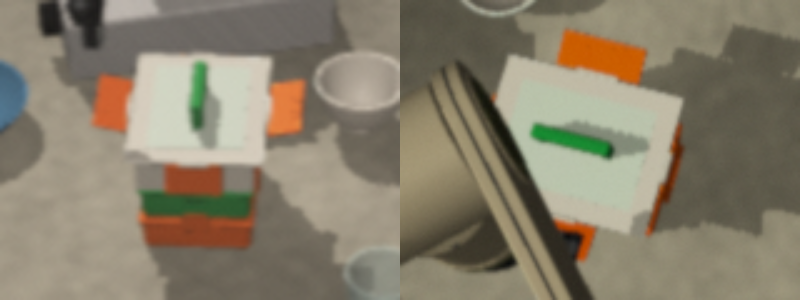

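Both views show the right flap hanging vertical and no left flap sticking out, so those two are shut. Front (-x) clip next.

>>> step_arm:
  delta_pos:
    - [0,0,-0.28]
    - [0,0,-0.06]
    - [0,0,-0.06]
    - [0,0,-0.06]
    - [0,0,-0.06]
    - [0,0,0]
  spin: [0,0,0,0,0,0]

```text
time: 17.05
tool_pos: [431.2, 287.6, 91.2]
tcp_rot: [-179.9, -0.1, 164.0]
ft_force: [-1.1, 0.6, -0.8]
finger_gap: 0.3
grip_force: 0.5
```

>>> step_arm:
  delta_pos:
    - [0.0288,-0.0083,0]
    - [0.0288,-0.0083,0]
    - [0.0192,-0.0055,0]
    - [0,0,0]
  spin: [0,0,0,0]

```text
time: 17.55
tool_pos: [447.9, 283.4, 92.4]
tcp_rot: [180.0, 0.0, 164.0]
ft_force: [0.3, -0.1, 0.7]
finger_gap: -0.1
grip_force: 0.2
```

>>> step_arm:
  delta_pos:
    - [0.0096,-0.0028,0]
    - [0,0,0]
  spin: [0,0]

```text
time: 17.8
tool_pos: [449.2, 283.0, 92.2]
tcp_rot: [180.0, -0.0, 164.0]
ft_force: [-0.7, 0.8, 1.0]
finger_gap: 0.2
grip_force: 0.6
```

>>> step_arm:
  delta_pos:
    - [0.0096,-0.0028,0]
    - [0,0,0]
  spin: [0,0]

```text
time: 18.05
tool_pos: [449.5, 282.9, 92.1]
tcp_rot: [-180.0, -0.2, 164.0]
ft_force: [-8.5, 2.3, 7.2]
finger_gap: 0.2
grip_force: 5.3
```

>>> step_arm:
  delta_pos:
    - [-0.0385,0.011,0]
    - [0,0,0.26]
    - [0,0,0.26]
    - [0.226,-0.065,0]
    - [0.226,-0.065,0]
    - [0.226,-0.065,0]
    - [0.226,-0.065,0]
    - [0,0,0]
  spin: [0,0,0,0,0,0,0,0]

```text
time: 19.05
tool_pos: [626.3, 230.7, 194.4]
tcp_rot: [-179.9, -0.0, 163.8]
ft_force: [-1.2, 0.5, 0.3]
finger_gap: 0.4
grip_force: 0.0
```

>>> step_arm:
  delta_pos:
    - [0,0,-0.28]
    - [0,0,-0.06]
    - [0,0,-0.06]
    - [0,0,-0.06]
    - [0,0,-0.06]
    - [0,0,0]
  spin: [0,0,0,0,0,0]

```text
time: 19.8
tool_pos: [623.7, 232.4, 91.1]
tcp_rot: [-180.0, -0.1, 164.0]
ft_force: [-0.3, -0.1, 0.1]
finger_gap: 0.0
grip_force: 0.1
```

>>> step_arm:
  delta_pos:
    - [-0.0288,0.0083,0]
    - [-0.0288,0.0083,0]
    - [-0.0192,0.0055,0]
    - [0,0,0]
  spin: [0,0,0,0]

```text
time: 20.3
tool_pos: [608.6, 237.2, 92.5]
tcp_rot: [180.0, 0.0, 164.0]
ft_force: [0.1, 0.9, 0.2]
finger_gap: 0.0
grip_force: 0.0
```

>>> step_arm:
  delta_pos:
    - [-0.0096,0.0028,0]
    - [0,0,0]
  spin: [0,0]

```text
time: 20.55
tool_pos: [607.3, 237.5, 92.4]
tcp_rot: [180.0, 0.1, 164.0]
ft_force: [2.7, -0.6, -0.1]
finger_gap: 0.0
grip_force: 1.5
```

>>> step_arm:
  delta_pos:
    - [-0.0096,0.0028,0]
    - [0,0,0]
  spin: [0,0]

```text
time: 20.8
tool_pos: [606.2, 237.9, 92.6]
tcp_rot: [180.0, 0.1, 164.0]
ft_force: [8.5, -1.1, -1.3]
finger_gap: -0.0
grip_force: 3.9
```

Stiff stop at r ≈ 81 mm, so it should be shut. I back out, move clear and check.

>>> step_arm:
  delta_pos:
    - [0.05,-0.014,0]
    - [0,0,0.28]
    - [0,0,0.28]
    - [-0.1,-0.28,0.1]
    - [-0.1,-0.28,0.05]
    - [-0.1,-0.28,0]
    - [-0.1,-0.28,0]
    - [0,0,0]
  spin: [0,0,0,0,0,0,0,0]

```text
time: 21.8
tool_pos: [533.9, 8.0, 234.0]
tcp_rot: [-179.9, -0.1, 163.7]
ft_force: [0.1, -0.0, 0.4]
finger_gap: -0.1
grip_force: 0.0
```

```bash
python3 - <<'E'
from cmp import *
q,j=snap("side"); s,i=snap("top"); O=lambda m:cv2.inRange(cv2.cvtColor(m,cv2.COLOR_BGR2HSV),(5,170,120),(18,255,255))
for k,n in enumerate((i,j)): cv2.imwrite(f"pics/f{k}.png",n)
cv2.imwrite("pics/fin.png",np.hstack([cv2.resize(j[140:260,220:360],(400,343),interpolation=cv2.INTER_CUBIC),cv2.resize(i[180:317,140:300],(400,343),interpolation=cv2.INTER_CUBIC)]))
E
```

```text
(no output)
```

View pics/fin.png

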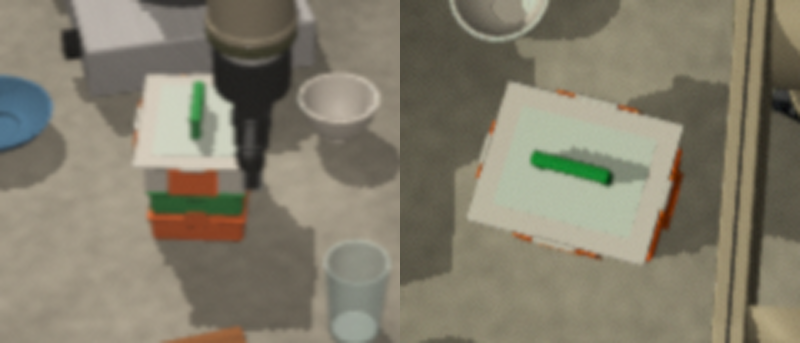

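The top view shows only slivers of orange at all four edges (around (567,93), (628,107), (480,160), (555,245) and (676,160)). No flap sticks out, the lid is square, and the bowl, tumbler, dish and paddle that show in these crops look undisturbed. Handing in.

```bash
python3 -c "
from bench import r
print(r.hand_in())"
```

```text
the job is handed in; nothing more can be done
None
```

I set the white lid on the food box, pressed all four orange clips shut, and handed the job in at about 22 s with the robot clear; the hand-in returned no verdict.

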